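Click-test the flask stoppers

TASK

Test the three insulated flasks, going from the robot's left to its right: push each flask's stopper button firmly all the way down, then let go. A sound stopper stays down, and that flask is left standing where it is; a stopper that comes up again is faulty (any number of them may be), and that flask is to be stood upright on the floor of the grey tray, at once or after all the tests. Leave the mug, shaker and jar alone.

Things in the scene. Friction and masses are not known exactly. Their poses are not given: they have to be found in the camera images.
- a_button (a point): centre of the top face of the left flask's push-button; z up along the flask. White, round, 26 mm across; stands 10 mm out of the lid when up (as at the start), 3 mm when fully down, then a hard stop: press to 12-20 N to be sure. Spring 3 N (up) to 5 N (down). Sound: a catch yields at 5-9 N, snaps down and stays. Faulty: catch weak or gone, comes up when let go, even if it clicked
- a_middle (a point): centre of the left flask's steel body (left, middle, right: along the row at the start, seen from the robot; left is +y), on its axis, 48 mm above its foot; z up along the axis. The button's top is 76 mm above this point when up, 69 mm when fully down
- b_button (a point): centre of the top face of the middle flask's push-button; z up along the flask. White, round, 26 mm across; stands 10 mm out of the lid when up (as at the start), 3 mm when fully down, then a hard stop: press to 12-20 N to be sure. Spring 3 N (up) to 5 N (down). Sound: a catch yields at 5-9 N, snaps down and stays. Faulty: catch weak or gone, comes up when let go, even if it clicked
- b_middle (a point): centre of the middle flask's steel body (left, middle, right: along the row at the start, seen from the robot; left is +y), on its axis, 48 mm above its foot; z up along the axis. The button's top is 76 mm above this point when up, 69 mm when fully down
- c_button (a point): centre of the top face of the right flask's push-button; z up along the flask. White, round, 26 mm across; stands 10 mm out of the lid when up (as at the start), 3 mm when fully down, then a hard stop: press to 12-20 N to be sure. Spring 3 N (up) to 5 N (down). Sound: a catch yields at 5-9 N, snaps down and stays. Faulty: catch weak or gone, comes up when let go, even if it clicked
- c_middle (a point): centre of the right flask's steel body (left, middle, right: along the row at the start, seen from the robot; left is +y), on its axis, 48 mm above its foot; z up along the axis. The button's top is 76 mm above this point when up, 69 mm when fully down
- mat: thin cork mat, 150 mm (its x) by 380 mm (its y), 4 mm thick, fixed; origin at the centre of its underside. The three flasks start upright on it in a row along its y axis, about 120 mm apart
- tray: grey plastic set-aside tray, open on top, fixed: 280 mm (its x) by 240 mm (its y) outside, walls 5 mm thick and 24 mm high, floor 5 mm thick; origin at the centre of its underside. Empty at the start; room for three flasks, about 130 mm apart along x or 110 mm along y
- mug: white mug, 76 mm across and 88 mm high, handle along its y; origin under its centre. Bystander, loose
- shaker: small steel salt shaker, 42 mm across and 78 mm high; origin under its centre. Bystander, loose
- jar: glass jar with white cap, 64 mm across and 85 mm high; origin under its centre. Bystander, loose
- flask_a: the left flask, origin at the centre of its foot, z up. Loose, round, about 0.3 kg, 124 mm tall with the button up: steel body 58 mm across up to 96 mm, black lid 47 mm across with a small pouring lip up to 114 mm, then the button. Grip the steel body near its upper end, about 85 mm above the foot
- flask_b: the middle flask, origin at the centre of its foot, z up. Loose, round, about 0.3 kg, 124 mm tall with the button up: steel body 58 mm across up to 96 mm, black lid 47 mm across with a small pouring lip up to 114 mm, then the button. Grip the steel body near its upper end, about 85 mm above the foot
- flask_c: the right flask, origin at the centre of its foot, z up. Loose, round, about 0.3 kg, 124 mm tall with the button up: steel body 58 mm across up to 96 mm, black lid 47 mm across with a small pouring lip up to 114 mm, then the button. Grip the steel body near its upper end, about 85 mm above the foot
There are look-alikes about, which are no part of the job. What is shaped like the flask_b but red is not meant.

How it is judged:
On the way, in this order (a step that is already met when the one before it is completed fails the run):
1. the left flask's button has been pushed fully down (z of a_button in the frame of a_middle below 0.0705 m), for 0.05 s.
2. the middle flask's button has been pushed fully down (z of b_button in the frame of b_middle below 0.0705 m), for 0.05 s.
3. the right flask's button has been pushed fully down (z of c_button in the frame of c_middle below 0.0705 m), for 0.05 s.
At the end, for the whole second after the job is handed in: Each flask stands upright (within 6 degrees), still and released: either with its button latched down (4.5 mm or more below the up position) within 50 mm of where it started, or, if its button came up again, with its foot on the floor of the grey tray and its axis inside the walls (((z of a_button in the frame of a_middle below 0.0715 m and distance of a_middle from where it was at the start of the episode below 0.05 m) or (z of a_button in the frame of a_middle above 0.0735 m and x of a_middle in the frame of tray between -0.115 and 0.115 m and y of a_middle in the frame of tray between -0.095 and 0.095 m and z of a_middle in the frame of tray below 0.06 m)) and angle between each of a_middle, b_middle, c_middle's own z axis and vertical below 0.1 rad and ((z of b_button in the frame of b_middle below 0.0715 m and distance of b_middle from where it was at the start of the episode below 0.05 m) or (z of b_button in the frame of b_middle above 0.0735 m and x of b_middle in the frame of tray between -0.115 and 0.115 m and y of b_middle in the frame of tray between -0.095 and 0.095 m and z of b_middle in the frame of tray below 0.06 m)) and ((z of c_button in the frame of c_middle below 0.0715 m and distance of c_middle from where it was at the start of the episode below 0.05 m) or (z of c_button in the frame of c_middle above 0.0735 m and x of c_middle in the frame of tray between -0.115 and 0.115 m and y of c_middle in the frame of tray between -0.095 and 0.095 m and z of c_middle in the frame of tray below 0.06 m)) and linear speed of each of flask_a, flask_b, flask_c below 0.02 m/s); the robot touches nothing.
It fails at once if the mug is pushed more than 30 mm or tipped over (distance of mug from where it was at the start of the episode above 0.03 m or angle between mug's own z axis and vertical above 0.5 rad).
It fails at once if the shaker is pushed more than 30 mm or tipped over (distance of shaker from where it was at the start of the episode above 0.03 m or angle between shaker's own z axis and vertical above 0.5 rad).
It fails at once if the jar is pushed more than 30 mm or tipped over (distance of jar from where it was at the start of the episode above 0.03 m or angle between jar's own z axis and vertical above 0.5 rad).
It fails at once if a flask is tipped over (angle between any of a_middle, b_middle, c_middle's own z axis and vertical above 0.7 rad).
It also fails if it takes over 72 s, if anything falls off the work surface, if the arm or the gripper's body presses on something with over 40 N, if the wrist force passes 120 N, or if a joint passes its speed limit or range.

ROBOT

A 7-joint arm with a two-finger parallel gripper is mounted at the origin on the work surface. World frame = base frame: x ahead of the robot, y to its left, z up, the work surface at z = 0. Lengths are in m, angles in rad, forces in N, time in s.
With the tool pointing down it reaches from about 0.4 to 0.875 m from the base axis. Payload 6.5 kg.
Tool frame: the origin (TCP) lies between the finger pads; the fingertips stand 25 mm ahead of it and the grasp point (between the pads) lies 6 mm ahead of it; z points along the fingers, x is the direction in which the jaws open and shut, and the axes are right-handed (so a half turn about z gives the same grasp; the last joint's range is limited). The gripper opens to 85 mm and grips with 20 to 120 N. Pads are 22 mm wide; open, the fingers measure 114 mm over their backs; the gripper's body (76 mm by 85 mm) begins 54 mm behind the grasp point. The pads swing forward as they close: fully open they stand 13 mm farther back than shut.
Start: joints at [-1.198, 0.536, -0.004, 1.538, 0.003, 1.067, -0.071], TCP at [0.276, 0.588, 0.256] pointing down, gripper open.
Joint ranges: [-2.7, 2.7], [-0.37, 2.16], [-1.27, 1.26], [0.24, 2.4], [-1.31, 4.45], [0.19, 1.91], [-2.76, 2.76]. Speed limits (rad/s): [2.39, 2.39, 3.14, 3.14, 3.14, 3.14, 3.14].

INTERFACE

Orientations are given as a 3x3 rotation matrix whose columns are the frame's x, y, z axes.
In Python, from plant import manip gives the robot as it stands.
- The arm moves only by the tool servo_tool, never from a script. Its argument "targets" is a list of rows, each an object with "dp": the shift along the tool's x, y, z each as a share of 0.04 m, from -1 to 1, a list of three; "turn": the turn about the tool's z as a share of 4 degrees, from -1 to 1; "hand": the opening, from -1 (shut) to 1 (fully open). In form: [{"dp": [x, y, z], "turn": turn, "hand": hand}, ...]. A call has 1 to 10 rows; each row shifts and turns the pose as measured when the row begins, along the tool's axes as they then stand; what a row does not reach is not made up. A row lasts 1/12 s, in which the tool goes at most 41.7 mm and 7.16 degrees, less where a joint would pass 70% of its speed; a pose out of reach is approached as far as the arm can. A call with a number of a shift or a turn outside -1 to 1 is refused whole. A call with a gripper value outside its range is refused whole. The fingers move at their own pace and stop on an object; "squeeze" is the grip in N (left out, the last holds). Time passes only in rows, so rows that do not move let the fingers close. It gives the time, the measured TCP pose, the force and the opening at its end, in the units of the state.
- manip.observe(): the state, without advancing time (a new reading comes with each control period).
- manip.camera(name): name is "side" or "top"; returns a dict with "color" (384x512x3 uint8, blue, green, red), "camera_matrix" (3x3 intrinsics, pixels), "k1" (the pictures are not rectified: a ray, as slopes to the right and down, at radius r is drawn at 1 + k1 r^2 times it, then the intrinsics apply), "R" (3x3) and "t" (3): a world point X has camera coordinates R X + t. Camera axes: x right, y down, z forward; pixel columns grow to the right and rows downward; lengths in m; the calibration is good to about 2 mm. A picture is of the moment at which its call begins. There is no depth.
- manip.hand_in(): hands the job in, once; it reports no verdict.
The state is a dict: "time_s": time; "q": joint angles; "qvel": joint speeds; "joint_efforts": joint torques, N m; "eef_pos": TCP position; "eef_rot": TCP orientation; "contact_force": force on the tool from outside, world axes, zero at the start; "wrist_torque": the same for the moment, N m; "finger_gap": finger opening in m.
Only numpy, scipy, OpenCV 4.12 (cv2) and the standard library are available. Lean on these libraries where they do the work, as an engineer would, in place of code of your own. Each camera call takes 0.05 s, during which the arm holds its last target. There are 200 camera calls.

## Working session

There is one attempt and no reset: what is moved stays moved. The work goes in short steps, Python scripts to look and compute and a tool call to move; the robot and the scene stay as the last step left them, time stands still between calls to the robot, and variables do not carry over. Pictures are saved under pics/ and viewed, about 8 in all and at most 12, crops included, and the job is handed in when it is done.

Besides the shell and the picture viewer there is one more tool, called after "Request:" as name(argument=value, ...) on one line, values as JSON. servo_tool: Moves the arm, as the interface text tells. Its arguments: {"type":"object","properties":{"targets":{"type":"array"},"squeeze":{"type":"number"}},"required":["targets"]}

```bash
mkdir -p pics
cat > h.py <<'E'
import numpy as np, cv2
from plant import manip
np.set_printoptions(precision=4,suppress=True)
def ray(c,uv):
    K=c["camera_matrix"];d=np.array([c["k1"],0,0,0,0],float)
    p=cv2.undistortPoints(np.array([[uv]],float),np.array(K,float),d,None,None,None) if False else None
    m=np.array([(uv[0]-K[0][2])/K[0][0],(uv[1]-K[1][2])/K[1][1]]);s=m.copy()
    for _ in range(20): s=m/(1+c["k1"]*(s@s))
    R=np.array(c["R"]);t=np.array(c["t"])
    return -R.T@t, R.T@np.array([s[0],s[1],1])
def onz(c,uv,z):
    o,d=ray(c,uv); return o+d*(z-o[2])/d[2]
def proj(c,X):
    x=np.array(c["R"])@np.array(X)+np.array(c["t"]);s=x[:2]/x[2];s=s*(1+c["k1"]*(s@s));K=c["camera_matrix"]
    return np.array([K[0][0]*s[0]+K[0][2],K[1][1]*s[1]+K[1][2]])
def cam(n,save=None):
    c=manip.camera(n)
    if save: cv2.imwrite("pics/"+save,c["color"])
    return c
E
python3 - <<'E'
from h import *
for n in("top","side"):
    c=cam(n,n+"0.png"); o,_=ray(c,(256,192)); print(n,o,c["k1"],c["camera_matrix"][0]); print(np.array(c["R"]))
a=cv2.imread("pics/top0.png");b=cv2.imread("pics/side0.png")
s=manip.observe();print({k:np.round(s[k],3) for k in s})
E
```

```text
top [ 0.5275 -0.0171  0.9861] -0.05549192595078635 [355.3696   0.     254.7126]
[[-0.013  -0.9996 -0.024 ]
 [-0.9948  0.0153 -0.101 ]
 [ 0.1014  0.0226 -0.9946]]
side [ 0.0466 -0.6447  0.7464] -0.19955445843837483 [482.5889   0.     251.528 ]
[[ 0.7489 -0.6627  0.0047]
 [-0.4072 -0.4657 -0.7857]
 [ 0.5229  0.5865 -0.6186]]
{'time_s': np.float64(0.1), 'q': array([-1.198,  0.537, -0.004,  1.539,  0.003,  1.067, -0.071]), 'qvel': array([ 0.002, -0.002,  0.001, -0.002, -0.   ,  0.001, -0.001]), 'joint_efforts': array([  0.004, -58.457,   1.053, -25.978,   0.013,   0.005,  -0.   ]), 'eef_pos': array([0.276, 0.588, 0.255]), 'eef_rot': array([[ 0.425,  0.905, -0.001],
       [ 0.905, -0.425, -0.001],
       [-0.002,  0.   , -1.   ]]), 'contact_force': array([ 0.775, -0.031, -0.278]), 'wrist_torque': array([-0.024,  0.039, -0.028]), 'finger_gap': np.float64(0.085)}
```

View pics/top0.png

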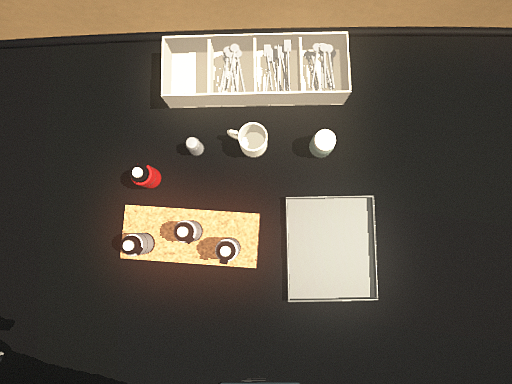

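View pics/side0.png

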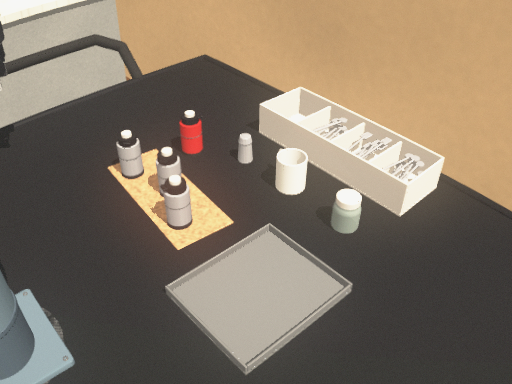

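The top view shows the flask buttons at about (128,245), (182,231) and (225,251), the red look-alike at (138,173) and the tray at x 286–377, y 196–300. The side view shows the buttons at (126,134), (167,152) and (175,180). Next I'll measure these.

Run:
```python
from h import *
ct=cam("top");cs=cam("side")
def blob(c,uv,r=11,th=190):
    g=c["color"].min(2);x,y=int(uv[0]),int(uv[1])
    w=g[y-r:y+r+1,x-r:x+r+1]
    n,l,st,ce=cv2.connectedComponentsWithStats((w>th).astype(np.uint8))
    k=min(range(1,n),key=lambda i:np.hypot(*(ce[i]-r))-st[i][4]*.1); return ce[k]+[x-r,y-r],st[k]
P=[((128,245),(126,134)),((182,231),(167,152)),((225,251),(175,180)),((138,173),(190,114))]
for a,b in P:
    pa,sa=blob(ct,a);pb,sb=blob(cs,b,8)
    o1,d1=ray(ct,pa);o2,d2=ray(cs,pb)
    A=np.array([d1,-d2]).T; s=np.linalg.lstsq(A,o2-o1,rcond=None)[0]
    X1=o1+s[0]*d1;X2=o2+s[1]*d2
    print(pa,sa[2:],pb,sb[2:],"top@.126",onz(ct,pa,.126)[:2],"side",onz(cs,pb,.124)[:2],"tri",(X1+X2)/2,np.linalg.norm(X1-X2))
for p in((286,197),(374,196),(378,299),(288,301)): print("tray rim",onz(ct,p,.024)[:2])
for p in((268,229),(350,288),(248,356),(168,290)): print("tray rim side",onz(cs,p,.024)[:2])
for p in((125,206),(259,213),(257,268),(121,259)): print("mat",onz(ct,p,.004)[:2])
for nme,p,z in(("shaker",(193,143),.078),("mug",(252,137),.088),("jar",(324,137),.085)): print(nme,onz(ct,p,z)[:2])
```

```text
[127.8316 245.1474] [11 11 95] [126.0299 133.3881] [11  8 67] top@.126 [0.4842 0.3134] side [0.4854 0.3171] tri [0.484  0.3135 0.1262] 0.00046332472503841856
[182.0978 231.337 ] [11 10 92] [166.5325 150.9351] [11  9 77] top@.126 [0.5165 0.1798] side [0.518  0.1827] tri [0.5165 0.1798 0.1261] 0.00011314347655511515
[224.9565 250.6957] [11 11 92] [174.5686 179.1667] [ 12  11 102] top@.126 [0.4691 0.0758] side [0.4703 0.0792] tri [0.4689 0.076  0.1266] 0.0007094458656185466
[136.9341 171.7912] [11 11 91] [189.3793 113.1034] [10  8 58] top@.126 [0.6644 0.2942] side [0.6628 0.2936] tri [0.6647 0.2958 0.1224] 0.00081530461891136
tray rim [ 0.6044 -0.0798]
tray rim [ 0.6035 -0.3186]
tray rim [ 0.3296 -0.3182]
tray rim [ 0.3281 -0.0795]
tray rim side [ 0.5899 -0.0903]
tray rim side [ 0.5945 -0.3201]
tray rim side [ 0.3463 -0.302 ]
tray rim side [ 0.3262 -0.0903]
mat [0.5872 0.3706]
mat [ 0.5629 -0.0058]
mat [0.4132 0.0018]
mat [0.44   0.3791]
shaker [0.7457 0.1638]
mug [0.7561 0.0085]
jar [ 0.7536 -0.1775]
```

Request:
servo_tool(targets=[{"dp":[-0.44,0.84,0],"turn":0,"hand":-1},{"dp":[-0.44,0.84,0],"turn":0,"hand":-1},{"dp":[-0.44,0.84,0],"turn":0,"hand":-1},{"dp":[-0.44,0.84,0],"turn":0,"hand":-1},{"dp":[-0.44,0.84,0],"turn":0,"hand":-1},{"dp":[-0.44,0.84,0],"turn":0,"hand":-1},{"dp":[-0.44,0.84,0],"turn":0,"hand":-1},{"dp":[-0.44,0.84,0],"turn":0,"hand":-1}])

```text
time_s: 0.87
eef_pos: [0.4576, 0.3474, 0.2524]
eef_rot: [[0.406, 0.914, -0.007], [0.914, -0.406, 0.003], [0.0, -0.008, -1.0]]
contact_force: [0.5, 0.8, 0.0]
finger_gap: -0.0003
```

Request:
servo_tool(targets=[{"dp":[-0.25,0.47,0.3],"turn":0},{"dp":[-0.25,0.47,0.5],"turn":0},{"dp":[0,0,0.5],"turn":0},{"dp":[0,0,0.4],"turn":0},{"dp":[0,0,0],"turn":0}])

```text
invalid input at $.targets[0]: expected keys dp, turn, hand
```

```bash
cat > d.py <<'E'
import sys
from h import *
s=manip.observe();R=np.array(s["eef_rot"]);p=np.array(s["eef_pos"])
T=np.array([float(v) for v in sys.argv[1:4]])
print("t",round(s["time_s"],2),"pos",p,"F",np.array(s["contact_force"]),"gap",s["finger_gap"],"shares",R.T@(T-p)/.04,"jaw deg",np.degrees(np.arctan2(R[1,0],R[0,0])),"q7",s["q"][6])
E
python3 d.py .484 .3135 .153
```

```text
t 0.87 pos [0.4576 0.3474 0.2524] F [0.5286 0.8089 0.0335] gap -0.0003263060578527031 shares [-0.5071  0.9653  2.4769] jaw deg 66.05660085124468 q7 0.4562097069563581
```

Request:
servo_tool(targets=[{"dp":[-0.25,0.48,0.3],"turn":0,"hand":-1},{"dp":[-0.25,0.48,0.5],"turn":0,"hand":-1},{"dp":[0,0,0.5],"turn":0,"hand":-1},{"dp":[0,0,0.4],"turn":0,"hand":-1},{"dp":[0,0,0.2],"turn":0,"hand":-1},{"dp":[0,0,0],"turn":0,"hand":-1}])

```text
time_s: 1.37
eef_pos: [0.4948, 0.2988, 0.1747]
eef_rot: [[0.424, 0.906, -0.0], [0.906, -0.424, -0.0], [-0.0, 0.0, -1.0]]
contact_force: [-0.2, -0.5, -0.5]
finger_gap: 0.0001
```

```bash
python3 d.py .484 .3135 .153
```

```text
t 1.37 pos [0.4948 0.2988 0.1747] F [-0.2087 -0.5436 -0.4849] gap 0.0001276309713531621 shares [ 0.2194 -0.3997  0.5416] jaw deg 64.94182456280197 q7 0.5513498492727178
```

Request:
servo_tool(targets=[{"dp":[0.22,-0.4,0],"turn":0,"hand":-1},{"dp":[0,0,0],"turn":0,"hand":-1},{"dp":[0,0,0],"turn":0,"hand":-1}])

```text
time_s: 1.62
eef_pos: [0.4836, 0.3145, 0.1754]
eef_rot: [[0.423, 0.906, -0.0], [0.906, -0.423, -0.0], [-0.0, -0.0, -1.0]]
contact_force: [-0.5, -0.8, 0.0]
finger_gap: 0.0002
```

```bash
python3 d.py .484 .3135 .153
python3 - <<'E'
from h import *
a=cam("top");b=cam("side")
f=lambda c,x,y:cv2.resize(c["color"][y:y+120,x:x+130],None,fx=3,fy=3,interpolation=2)
cv2.imwrite("pics/c1.png",np.hstack([f(a,80,190),f(b,70,70)]))
E
```

```text
t 1.62 pos [0.4836 0.3145 0.1754] F [-0.4594 -0.7661  0.0327] gap 0.00020180826591787834 shares [-0.0189  0.019   0.561 ] jaw deg 64.97342640987442 q7 0.5170579286957393
```

View pics/c1.png

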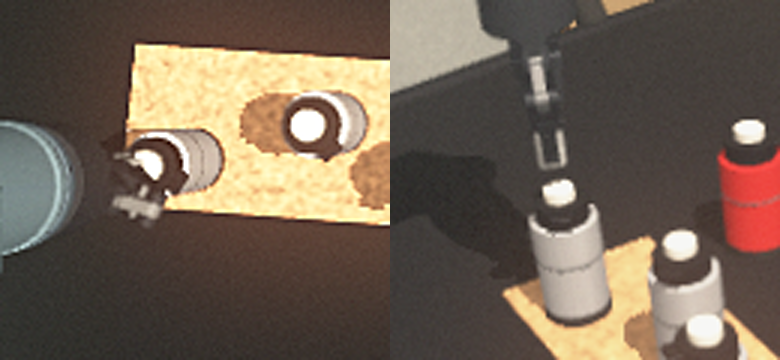

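Side crop: the fingertips at (552,163) line up with flask A's axis over its button at (558,190). Next I press A.

Request:
servo_tool(targets=[{"dp":[-0.02,0.02,0.3],"turn":0,"hand":-1},{"dp":[0,0,0.2],"turn":0,"hand":-1},{"dp":[0,0,0.1],"turn":0,"hand":-1},{"dp":[0,0,0.1],"turn":0,"hand":-1}])

```text
time_s: 2.05
eef_pos: [0.4855, 0.3146, 0.1474]
eef_rot: [[0.423, 0.906, 0.003], [0.906, -0.423, 0.003], [0.004, 0.002, -1.0]]
contact_force: [0.8, 0.2, 1.3]
finger_gap: 0.0002
```

Request:
servo_tool(targets=[{"dp":[0,0,0.12],"turn":0,"hand":-1},{"dp":[0,0,0.12],"turn":0,"hand":-1}])

```text
time_s: 2.22
eef_pos: [0.4904, 0.3174, 0.1462]
eef_rot: [[0.424, 0.906, 0.012], [0.906, -0.424, 0.01], [0.014, 0.006, -1.0]]
contact_force: [-11.2, -6.5, 62.9]
finger_gap: -0.0002
```

Request:
servo_tool(targets=[{"dp":[0,0,-0.1],"turn":0,"hand":-1},{"dp":[0,0,-0.2],"turn":0,"hand":-1},{"dp":[0,0,-0.4],"turn":0,"hand":-1},{"dp":[0,0,-0.6],"turn":0,"hand":-1},{"dp":[0,0,-0.6],"turn":0,"hand":-1},{"dp":[0,0,0],"turn":0,"hand":-1}])

```text
time_s: 2.72
eef_pos: [0.491, 0.3158, 0.2262]
eef_rot: [[0.426, 0.905, 0.013], [0.905, -0.426, 0.01], [0.015, 0.008, -1.0]]
contact_force: [1.5, 0.6, -0.1]
finger_gap: -0.0
```

```bash
python3 d.py .5165 .180 .19
python3 - <<'E'
from h import *
a=cam("top");b=cam("side")
f=lambda c,x,y:cv2.resize(c["color"][y:y+120,x:x+130],None,fx=3,fy=3,interpolation=2)
cv2.imwrite("pics/c2.png",np.hstack([f(a,80,190),f(b,70,90)]))
E
```

```text
t 2.72 pos [0.491  0.3158 0.2262] F [ 1.4829  0.5911 -0.1193] gap -3.6841888232824886e-05 shares [-2.8149  2.0157  0.8792] jaw deg 64.80874671437164 q7 0.517013355335274
```

View pics/c2.png

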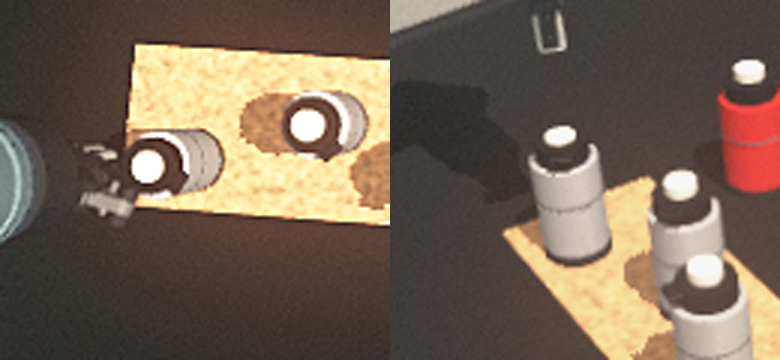

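```bash
cat >> h.py <<'E'
def blob(c,uv,r=11,th=190):
    g=c["color"].min(2);x,y=int(uv[0]),int(uv[1])
    w=g[y-r:y+r+1,x-r:x+r+1]
    n,l,st,ce=cv2.connectedComponentsWithStats((w>th).astype(np.uint8))
    k=min(range(1,n),key=lambda i:np.hypot(*(ce[i]-r))-st[i][4]*.1); return ce[k]+[x-r,y-r],st[k]
P=dict(A=((128,245),(126,134)),B=((182,231),(167,152)),C=((225,251),(175,180)))
def meas(ct,cs,names="ABC"):
    for n in names:
        pa,sa=blob(ct,P[n][0]);pb,sb=blob(cs,P[n][1],9)
        o1,d1=ray(ct,pa);o2,d2=ray(cs,pb)
        s=np.linalg.lstsq(np.array([d1,-d2]).T,o2-o1,rcond=None)[0]
        X1=o1+s[0]*d1;X2=o2+s[1]*d2
        print(n,"tri",(X1+X2)/2,"err",round(np.linalg.norm(X1-X2),4),"side box",sb[2:],"px",pa,pb)
E
python3 - <<'E'
from h import *
meas(cam("top"),cam("side"))
E
```

```text
A tri [0.4841 0.3129 0.1228] err 0.0005 side box [10  6 47] px [128.593  245.0349] [126.3617 134.6383]
B tri [0.5165 0.1798 0.126 ] err 0.0 side box [10  9 77] px [182.0978 231.337 ] [166.5584 150.974 ]
C tri [0.4689 0.0759 0.1269] err 0.0007 side box [ 12  11 106] px [224.9565 250.6957] [174.5566 179.0472]
```

Request:
servo_tool(targets=[{"dp":[-0.6,0.43,0],"turn":0,"hand":-1},{"dp":[-0.6,0.43,0],"turn":0,"hand":-1},{"dp":[-0.6,0.43,0.1],"turn":0,"hand":-1},{"dp":[-0.6,0.43,0.2],"turn":0,"hand":-1},{"dp":[-0.2,0.15,0.2],"turn":0,"hand":-1},{"dp":[0,0,0.1],"turn":0,"hand":-1},{"dp":[0,0,0],"turn":0,"hand":-1}])

```text
time_s: 3.5
eef_pos: [0.5076, 0.1845, 0.1866]
eef_rot: [[0.421, 0.907, -0.006], [0.907, -0.421, 0.001], [-0.002, -0.006, -1.0]]
contact_force: [0.1, 0.4, -0.1]
finger_gap: 0.0001
```

```bash
python3 d.py .5165 .180 .158
```

```text
t 3.5 pos [0.5076 0.1845 0.1866] F [ 0.1225  0.4206 -0.0895] gap 6.0887749776753096e-05 shares [-0.007   0.2543  0.7139] jaw deg 65.10425410999423 q7 0.7582032229557758
```

Request:
servo_tool(targets=[{"dp":[0,0.25,0.3],"turn":0,"hand":-1},{"dp":[0,0,0.3],"turn":0,"hand":-1},{"dp":[0,0,0],"turn":0,"hand":-1},{"dp":[0,0,0],"turn":0,"hand":-1}])

```text
time_s: 3.83
eef_pos: [0.5144, 0.1862, 0.1598]
eef_rot: [[0.415, 0.91, -0.01], [0.91, -0.415, 0.002], [-0.002, -0.01, -1.0]]
contact_force: [0.5, 0.9, -0.3]
finger_gap: -0.0001
```

```bash
python3 d.py .5165 .180 .153
```

```text
t 3.83 pos [0.5144 0.1862 0.1598] F [ 0.5332  0.9087 -0.2643] gap -5.924101131252942e-05 shares [-0.1186  0.1139  0.17  ] jaw deg 65.45248133005721 q7 0.7747127119818075
```

Request:
servo_tool(targets=[{"dp":[-0.12,0.11,0.06],"turn":0,"hand":-1},{"dp":[0,0,0.06],"turn":0,"hand":-1},{"dp":[0,0,0.06],"turn":0,"hand":-1},{"dp":[0,0,0.06],"turn":0,"hand":-1}])

```text
time_s: 4.17
eef_pos: [0.5158, 0.183, 0.1511]
eef_rot: [[0.411, 0.911, -0.009], [0.911, -0.411, 0.004], [0.0, -0.01, -1.0]]
contact_force: [-1.6, -0.9, 5.0]
finger_gap: -0.0002
```

```bash
python3 d.py .5165 .180 .146
```

```text
t 4.17 pos [0.5158 0.183  0.1511] F [-1.5791 -0.9296  5.0017] gap -0.00020194381914324423 shares [-0.0625  0.0475  0.1261] jaw deg 65.70424351396765 q7 0.7885622819815226
```

Request:
servo_tool(targets=[{"dp":[-0.05,0.02,0.07],"turn":0,"hand":-1},{"dp":[0,0,0.07],"turn":0,"hand":-1}])

```text
time_s: 4.33
eef_pos: [0.5161, 0.1813, 0.1459]
eef_rot: [[0.411, 0.912, -0.007], [0.912, -0.411, 0.005], [0.002, -0.009, -1.0]]
contact_force: [-1.2, -0.7, 14.5]
finger_gap: -0.0001
```

Request:
servo_tool(targets=[{"dp":[0,0,0.03],"turn":0,"hand":-1}])

```text
time_s: 4.42
eef_pos: [0.5169, 0.1816, 0.146]
eef_rot: [[0.411, 0.911, -0.006], [0.911, -0.411, 0.006], [0.003, -0.008, -1.0]]
contact_force: [-4.7, -1.3, 22.8]
finger_gap: 0.0
```

Hard stop reached. I'll release and move on towards C.

Request:
servo_tool(targets=[{"dp":[0,0,-0.1],"turn":0,"hand":-1},{"dp":[0,0,-0.2],"turn":0,"hand":-1},{"dp":[0,0,-0.4],"turn":0,"hand":-1},{"dp":[0,0,-0.5],"turn":0,"hand":-1},{"dp":[-0.6,0,-0.2],"turn":0,"hand":-1},{"dp":[-0.8,0,0],"turn":0,"hand":-1},{"dp":[-0.8,0,0],"turn":0,"hand":-1},{"dp":[-0.3,0,0],"turn":0,"hand":-1},{"dp":[0,0,0],"turn":0,"hand":-1}])

```text
time_s: 5.17
eef_pos: [0.4755, 0.0884, 0.2062]
eef_rot: [[0.409, 0.913, -0.002], [0.913, -0.409, 0.008], [0.007, -0.005, -1.0]]
contact_force: [0.4, -0.6, -0.1]
finger_gap: -0.0004
```

```bash
python3 d.py .469 .076 .160
python3 - <<'E'
from h import *
meas(cam("top","t3.png"),cam("side","s3.png"))
E
```

```text
t 5.17 pos [0.4755 0.0884 0.2062] F [ 0.4082 -0.6493 -0.1046] gap -0.000391754701200718 shares [-0.3562 -0.0172  1.1527] jaw deg 65.8634078350328 q7 0.9337242112773065Traceback (most recent call last):
  File "<stdin>", line 2, in <module>
  File "h.py", line 28, in meas
    pa,sa=blob(ct,P[n][0]);pb,sb=blob(cs,P[n][1],9)
                                 ~~~~^^^^^^^^^^^^^^
  File "h.py", line 24, in blob
    k=min(range(1,n),key=lambda i:np.hypot(*(ce[i]-r))-st[i][4]*.1); return ce[k]+[x-r,y-r],st[k]
ValueError: min() iterable argument is empty
```

The arm hides the side view, so I'll measure after pressing C.

Request:
servo_tool(targets=[{"dp":[-0.35,0,0.3],"turn":0,"hand":-1},{"dp":[0,0,0.4],"turn":0,"hand":-1},{"dp":[0,0,0.3],"turn":0,"hand":-1},{"dp":[0,0,0],"turn":0,"hand":-1},{"dp":[0,0,0],"turn":0,"hand":-1}])

```text
time_s: 5.68
eef_pos: [0.4754, 0.087, 0.1656]
eef_rot: [[0.398, 0.917, 0.004], [0.917, -0.398, 0.014], [0.014, -0.002, -1.0]]
contact_force: [-0.8, -0.0, 0.3]
finger_gap: -0.0001
```

```bash
python3 d.py .469 .076 .153
```

```text
t 5.68 pos [0.4754 0.087  0.1656] F [-0.7852 -0.0044  0.3118] gap -9.015884192952439e-05 shares [-0.3193 -0.0368  0.3115] jaw deg 66.53176955817763 q7 0.9649792631589118
```

Request:
servo_tool(targets=[{"dp":[-0.32,-0.04,0],"turn":0,"hand":-1},{"dp":[0,0,0],"turn":0,"hand":-1},{"dp":[0,0,0],"turn":0,"hand":-1}])

```text
time_s: 5.93
eef_pos: [0.4696, 0.0775, 0.1665]
eef_rot: [[0.395, 0.919, 0.006], [0.919, -0.395, 0.015], [0.016, -0.001, -1.0]]
contact_force: [-0.6, -0.2, 0.3]
finger_gap: -0.0001
```

```bash
python3 d.py .469 .076 .153
```

```text
t 5.93 pos [0.4696 0.0775 0.1665] F [-0.6337 -0.1505  0.329 ] gap -8.292868334619109e-05 shares [-0.0465  0.0008  0.3366] jaw deg 66.75195226278908 q7 0.9860402656515915
```

Request:
servo_tool(targets=[{"dp":[-0.04,0,0.12],"turn":0,"hand":-1},{"dp":[-0.02,0,0.12],"turn":0,"hand":-1},{"dp":[-0.02,0,0.07],"turn":0,"hand":-1},{"dp":[-0.02,0,0.06],"turn":0,"hand":-1}])

```text
time_s: 6.27
eef_pos: [0.4695, 0.0742, 0.1523]
eef_rot: [[0.395, 0.919, 0.01], [0.918, -0.395, 0.016], [0.019, 0.003, -1.0]]
contact_force: [-0.7, 2.5, 6.6]
finger_gap: -0.0001
```

```bash
python3 d.py .469 .076 .146
```

```text
t 6.27 pos [0.4695 0.0742 0.1523] F [-0.7138  2.5289  6.6222] gap -0.00013982661527374212 shares [ 0.034  -0.0299  0.1582] jaw deg 66.7293781524577 q7 0.9984044102903828
```

Request:
servo_tool(targets=[{"dp":[0,-0.02,0.07],"turn":0,"hand":-1},{"dp":[0,0,0.07],"turn":0,"hand":-1}])

```text
time_s: 6.43
eef_pos: [0.4694, 0.0746, 0.1465]
eef_rot: [[0.395, 0.919, 0.011], [0.918, -0.395, 0.017], [0.02, 0.004, -1.0]]
contact_force: [0.1, -1.2, -0.7]
finger_gap: -0.0003
```

Request:
servo_tool(targets=[{"dp":[0,0,0.05],"turn":0,"hand":-1}])

```text
time_s: 6.52
eef_pos: [0.4701, 0.0747, 0.1456]
eef_rot: [[0.395, 0.918, 0.012], [0.918, -0.396, 0.017], [0.02, 0.004, -1.0]]
contact_force: [-9.5, -2.4, 46.1]
finger_gap: -0.0
```

Request:
servo_tool(targets=[{"dp":[0,0,-0.1],"turn":0,"hand":-1},{"dp":[0,0,-0.3],"turn":0,"hand":-1},{"dp":[0,0,-0.7],"turn":0,"hand":-1},{"dp":[0,0,-0.7],"turn":0,"hand":-1},{"dp":[0.6,-0.35,-0.4],"turn":0,"hand":-1},{"dp":[0.8,-0.5,-0.2],"turn":0,"hand":-1},{"dp":[0.8,-0.5,0],"turn":0,"hand":-1},{"dp":[0.8,-0.5,0],"turn":0,"hand":-1},{"dp":[0.8,-0.5,0],"turn":0,"hand":-1},{"dp":[0.8,-0.5,0],"turn":0,"hand":-1}])

```text
time_s: 7.35
eef_pos: [0.4393, 0.2849, 0.2475]
eef_rot: [[0.414, 0.91, 0.011], [0.91, -0.414, 0.013], [0.017, 0.005, -1.0]]
contact_force: [0.4, -1.4, -0.1]
finger_gap: -0.0001
```

Request:
servo_tool(targets=[{"dp":[0.8,-0.5,0],"turn":0,"hand":-1},{"dp":[0.8,-0.5,0],"turn":0,"hand":-1},{"dp":[0.5,-0.3,0],"turn":0,"hand":-1},{"dp":[0,0,0],"turn":0,"hand":1}])

```text
time_s: 7.68
eef_pos: [0.4208, 0.3967, 0.2472]
eef_rot: [[0.405, 0.914, 0.009], [0.914, -0.405, 0.018], [0.02, 0.001, -1.0]]
contact_force: [-0.3, 0.3, 0.0]
finger_gap: 0.0108
```

```bash
python3 d.py .5165 .180 .2
python3 - <<'E'
from h import *
a=cam("top","t4.png");b=cam("side","s4.png")
o=cv2.imread("pics/side0.png")
f=lambda i:cv2.resize(i[110:240,100:230],None,fx=3,fy=3,interpolation=2)
cv2.imwrite("pics/c4.png",np.hstack([f(o),f(b["color"])]))
meas(a,b)
E
```

```text
t 7.68 pos [0.4208 0.3967 0.2472] F [-0.3287  0.3388  0.0336] gap 0.010835029509016592 shares [-4.0074  4.3793  1.1061] jaw deg 66.12441544785477 q7 0.3217024064295481
A tri [0.4841 0.3129 0.1228] err 0.0005 side box [10  6 47] px [128.593  245.0349] [126.3617 134.6383]
B tri [0.5162 0.1795 0.1222] err 0.0004 side box [10  7 55] px [182.6136 231.3523] [166.6182 152.4   ]
C tri [0.4688 0.0759 0.1219] err 0.001 side box [12  7 71] px [225.236  250.5618] [174.6901 180.9296]
```

View pics/c4.png

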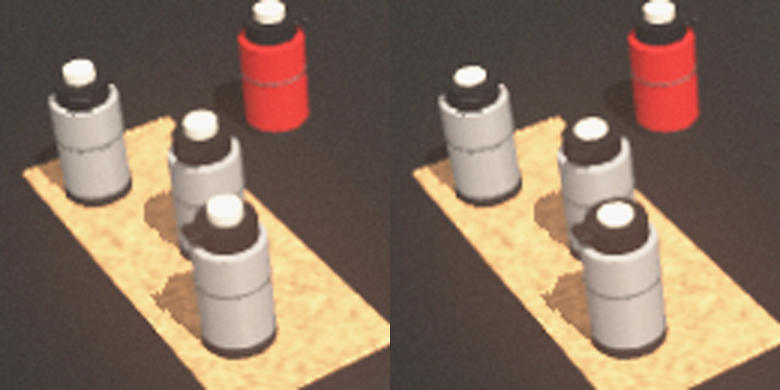

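The right half shows all three buttons down (white areas about 0.7 of the starting size) and the flasks unmoved. I'll wait a few seconds in case one creeps up slowly.

Request:
servo_tool(targets=[{"dp":[0,0,-0.2],"turn":0,"hand":1},{"dp":[0,0,-0.2],"turn":0,"hand":1},{"dp":[0,0,0],"turn":0,"hand":1},{"dp":[0,0,0],"turn":0,"hand":1},{"dp":[0,0,0],"turn":0,"hand":1},{"dp":[0,0,0],"turn":0,"hand":1},{"dp":[0,0,0],"turn":0,"hand":1},{"dp":[0,0,0],"turn":0,"hand":1},{"dp":[0,0,0],"turn":0,"hand":1},{"dp":[0,0,0],"turn":0,"hand":1}])

```text
time_s: 8.62
eef_pos: [0.426, 0.3825, 0.2645]
eef_rot: [[0.42, 0.908, 0.009], [0.908, -0.42, 0.009], [0.013, 0.005, -1.0]]
contact_force: [0.0, 0.1, 0.5]
finger_gap: 0.0856
```

Request:
servo_tool(targets=[{"dp":[0,0,0],"turn":0,"hand":1},{"dp":[0,0,0],"turn":0,"hand":1},{"dp":[0,0,0],"turn":0,"hand":1},{"dp":[0,0,0],"turn":0,"hand":1},{"dp":[0,0,0],"turn":0,"hand":1},{"dp":[0,0,0],"turn":0,"hand":1},{"dp":[0,0,0],"turn":0,"hand":1},{"dp":[0,0,0],"turn":0,"hand":1},{"dp":[0,0,0],"turn":0,"hand":1},{"dp":[0,0,0],"turn":0,"hand":1}])

```text
time_s: 9.45
eef_pos: [0.4256, 0.3828, 0.2641]
eef_rot: [[0.419, 0.908, 0.009], [0.908, -0.419, 0.009], [0.012, 0.004, -1.0]]
contact_force: [0.5, -0.3, 0.6]
finger_gap: 0.0855
```

Request:
servo_tool(targets=[{"dp":[0,0,0],"turn":0,"hand":1},{"dp":[0,0,0],"turn":0,"hand":1},{"dp":[0,0,0],"turn":0,"hand":1},{"dp":[0,0,0],"turn":0,"hand":1},{"dp":[0,0,0],"turn":0,"hand":1},{"dp":[0,0,0],"turn":0,"hand":1},{"dp":[0,0,0],"turn":0,"hand":1},{"dp":[0,0,0],"turn":0,"hand":1},{"dp":[0,0,0],"turn":0,"hand":1},{"dp":[0,0,0],"turn":0,"hand":1}])

```text
time_s: 10.28
eef_pos: [0.4256, 0.3828, 0.2641]
eef_rot: [[0.419, 0.908, 0.009], [0.908, -0.419, 0.009], [0.012, 0.004, -1.0]]
contact_force: [0.0, 0.3, -0.2]
finger_gap: 0.0852
```

Request:
servo_tool(targets=[{"dp":[0,0,0],"turn":0,"hand":1},{"dp":[0,0,0],"turn":0,"hand":1},{"dp":[0,0,0],"turn":0,"hand":1},{"dp":[0,0,0],"turn":0,"hand":1},{"dp":[0,0,0],"turn":0,"hand":1},{"dp":[0,0,0],"turn":0,"hand":1},{"dp":[0,0,0],"turn":0,"hand":1},{"dp":[0,0,0],"turn":0,"hand":1},{"dp":[0,0,0],"turn":0,"hand":1},{"dp":[0,0,0],"turn":0,"hand":1}])

```text
time_s: 11.12
eef_pos: [0.4256, 0.3828, 0.2641]
eef_rot: [[0.419, 0.908, 0.009], [0.908, -0.419, 0.009], [0.012, 0.004, -1.0]]
contact_force: [1.0, -0.7, 0.8]
finger_gap: 0.0852
```

```bash
python3 d.py .5165 .180 .2
python3 - <<'E'
from h import *
a=cam("top","t5.png");b=cam("side","s5.png")
meas(a,b)
o=cv2.imread("pics/side0.png")
f=lambda i:cv2.resize(i[110:240,100:230],None,fx=3,fy=3,interpolation=2)
cv2.imwrite("pics/c5.png",np.hstack([f(o),f(b["color"])]))
E
```

```text
t 11.12 pos [0.4256 0.3828 0.2641] F [ 1.0081 -0.7279  0.792 ] gap 0.0851904597769954 shares [-3.6711  4.1813  1.5763] jaw deg 65.24409681456642 q7 0.3262174132340976
A tri [0.4841 0.3129 0.1228] err 0.0005 side box [10  6 47] px [128.593  245.0349] [126.3617 134.6383]
B tri [0.5162 0.1795 0.1222] err 0.0004 side box [10  7 55] px [182.6136 231.3523] [166.6182 152.4   ]
C tri [0.4689 0.0759 0.122 ] err 0.001 side box [12  8 72] px [225.2045 250.5114] [174.7083 180.875 ]
```

View pics/c5.png

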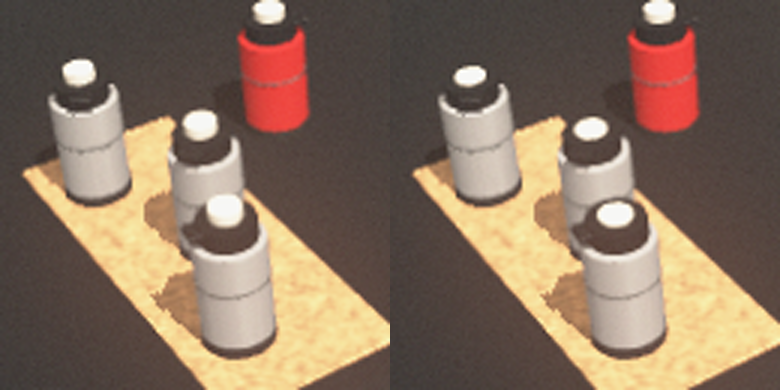

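All three stoppers have stayed down with the flasks in place, so I'm handing in.

```bash
python3 -c "
from plant import manip
print(manip.hand_in())"
```

```text
the job is handed in; nothing more can be done
None
```

I pressed all three stoppers to the hard stop, left to right, and all three stayed down. I judged them all sound, so I left every flask where it stood and the tray stays empty.

- **Last checks:** Each button still sat about 3.5–5 mm lower in the two-camera measurement. That figure is an average over the visible white, so it understates the real drop. The white areas were about 0.7 of their starting size. Nothing had changed between the first check and one about 3.5 s later; by then it was 4.6 to 9 s since each press. The flasks had moved less than 1 mm, and the open gripper was clear of everything.
- **Press force over the advised 12–20 N:** The servo was stiff at the stop, so the readings reached about 63 N on the left flask, 23 N on the middle and 46 N on the right. All were below the 120 N wrist limit and were applied with the fingertips. On the left flask the fingertips slid about 6 mm during the press.
- **Not measured:** I did not measure the mug, shaker and jar again at the end, but the arm did not go near them.

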